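# Open the drum cover half way and hold the dead-man lever in its enabling band

### The job

Raise the cover of the bench drum sander by its black bar handle until it stands half open, at about 45 degrees, and let go so that it stays there. Then press down the yellow spring-loaded dead-man lever on the control box with the gripper until its white tip stands level with the green band of the gauge beside it, and finish while still holding it there, so that the drum can be inspected. Never push the lever on through to the bottom of its travel (that trips the machine), and leave everything else on the bench where it is.

Things in the scene. Friction and masses are not known exactly. Their poses are not given: they have to be found in the camera images.
- sander: Fixed bench drum sander, grey base 220 (x) x 260 (y) x 90 mm high with a brown abrasive drum across its top under a hinged aluminium cover. Origin on the bench under the machine; base spans x -90 to +130 mm. Its -x side is the front (handle side), y runs along drum, cover hinge and handle; z is up.
- hood_hinge (a point): Point on the hinge axis of the cover, mid-width, at x +90 mm, z 90 mm in the sander's frame; the axis runs along the sander's y. The cover is 170 mm deep (from the hinge towards the sander's -x), 236 mm wide, 40 mm high, 0.4 to 0.8 kg.
- hood_handle (a point): Middle of the cover's black round bar handle: diameter 14, 136 mm long, parallel to the sander's y, on thin arms 60 mm either side of this point. Shut: 230 mm in front of the hinge axis, 12 mm above it; 53 mm clear of the cover's edge, 43 mm of the base, free above and below: pinch from above, fingers closing along the sander's x; the bar may turn in the grip. Moves with the cover.
- hood (a joint): Opening angle of the cover: 0 shut, grows as the handle rises, stop at 1.5 rad; 45 degrees is 0.785. It starts shut or slightly ajar (up to 0.28). Stiff friction hinge: it stays where it is left; raising takes about 6 to 9 N at the handle.
- station: Fixed black control box, grey top, 160 (x) x 140 (y) x 52 mm high, left or right of the sander. Origin under its centre. The yellow lever's hinge runs along its y at x +50, z 70 mm; the lever reaches to -x. A gauge plate, 22 wide, 6 thick, stands beside the lever's end (y 45 to 67, x -49, top 109 mm): grey above, green (about 10 mm high, centre z 87 mm), red below.
- paddle_press (a point): Centre of the round crossbar (diameter 24, 73 mm long, along the box's y) at the lever's end, 100 mm from its hinge. Press from above: the bar's top is 12 mm above this point. Height over the bench: 101 mm released, 87 mid-travel, 72 at the bottom stop (about 10 mm per 0.1 rad). The bar's white tip, on the gauge's side, is level with this point and is read against the bands.
- paddle (a joint): Travel of the dead-man lever: 0 released, grows as it is pressed down, 0.30 rad at the bottom stop. The green band is 0.10 to 0.20, its middle 0.15. It springs back: about 4 N starts it, 8 N holds mid-travel, 13 N reaches the stop.
- charger: Bystander, fixed: orange battery charger 160 x 140 x 55 mm with a black battery on it (105 mm high in all), on the other side of the sander from the control box. Origin under its centre.
- offcut: Bystander, loose: dark wood offcut 150 x 50 x 25 mm. Origin at the centre of its underside.
- sandblock: Bystander, loose: cork sanding block 110 x 60 x 34 mm. Origin at the centre of its underside.
- glue: Bystander, loose: yellow small glue bottle, diameter 52, 110 mm high. Origin at the centre of its underside.
- jar: Bystander, loose: glass jar with steel lid, diameter 72, 85 mm high. Origin at the centre of its underside.
- screwdriver: Bystander, loose: screwdriver lying on the bench. Origin near its middle.
Things that resemble listed ones, but are neither listed nor needed, are in the scene too. Several things look just like the station: the one meant starts farthest to the robot's right.

How it is judged (in metres and radians):
On the way, in this order (a step that is already met when the one before it is completed fails the run):
1. the cover stands half open (45 degrees, within 8) by itself, let go, with the lever still released (value of joint hood between 0.645 and 0.925 rad and contact force between each of the fingers, the arm and sander below 0.5 N and velocity of joint hood between -0.05 and 0.05 rad/s and value of joint paddle below 0.04 rad), for 0.3 s.
2. the lever is pressed into the green band and held there (value of joint paddle between 0.1 and 0.2 rad and contact force between the fingers and station above 3 N), for 0.4 s.
At the end, for the whole second after the job is handed in: The cover stands by itself at 45 degrees, within 8, untouched by the robot; the gripper's fingers keep the lever inside the green band (0.10 to 0.20 rad, that is within 5 mm of mid-travel at its bar) with more than 3 N; the loose bystanders are within 30 mm of where they were (all of step 2 and value of joint hood between 0.645 and 0.925 rad and contact force between each of the fingers, the arm and sander below 0.5 N and distance of each of offcut, sandblock, glue, jar, screwdriver from where it was at the start of the episode below 0.03 m); the arm keeps its last pose, push and grip.
It fails at once if the lever is pushed through to the bottom of its travel (beyond 0.26 rad) (value of joint paddle above 0.26 rad).
It fails at once if a bystander is disturbed (moved by more than 30 mm) (distance of any of offcut, sandblock, glue, jar, screwdriver from where it was at the start of the episode above 0.03 m).
It also fails if it takes over 51 s, if anything falls off the work surface, if the arm or the gripper's body presses on something with over 40 N, if the wrist force passes 120 N, or if a joint passes its speed limit or range.

### The arm

A 6-joint arm with a two-finger parallel gripper is mounted at the origin on the work surface. World frame = base frame: x ahead of the robot, y to its left, z up, the work surface at z = 0. Lengths are in mm, angles in degrees, forces in N, time in s.
With the tool pointing down it reaches from about 300 to 850 mm from the base axis. Payload 4.2 kg.
Tool frame: the origin (TCP) lies midway between the tips of the shut fingers; the grasp point (between the pads) lies 19 mm behind it; z points along the fingers, y is the line along which they close (so a half turn about z gives the same grasp; the last joint's range is limited). The gripper opens to 91 mm and grips with 3 to 60 N. Pads are 32 mm wide; open, the fingers measure 118 mm over their backs; the gripper's body (76 mm by 178 mm) begins 60 mm behind the grasp point.
Start: joints at [64.572, 18.312, 89.639, -0, 72.044, -1.146], TCP at [236.46, 524.147, 213.976] pointing down, gripper open.
Joint ranges: [-177.97, 177.97], [-48.28, 115.42], [12.27, 149.76], [-77.06, 257.06], [2.81, 150.46], [-146.56, 146.56]. Speed limits (degrees/s): [147.25, 147.25, 180, 180, 180, 180].

### API

Orientations are given as [roll, pitch, yaw] about the fixed x, y, z axes, in that order (R = Rz(yaw) Ry(pitch) Rx(roll)).
In Python, from workcell import env gives the robot as it stands.
- The arm moves only by the tool send_rows, never from a script. Its argument "steps" is a list that holds one entry, the list of rows, each a list of 5 numbers: the shift along the tool's x, y, z scaled (see below), then the turn about the tool's z scaled (see below), then the opening, from 0 (shut) to 1 (fully open). In form: [[[dx, dy, dz, yaw, fingers], ...]]. A call has 1 to 5 rows; each row shifts and turns the commanded pose from where the row before left it, along the tool's axes as they then stand; what a row does not reach is not made up. The controller multiplies each number of a shift by 0.04 m and each number of a turn by 0.12 rad. A row lasts 1/12 s, in which the tool goes at most 41.7 mm and 7.16 degrees, less where a joint would pass 70% of its speed; a pose out of reach is approached as far as the arm can. A call with a number of a shift or a turn outside -1 to 1 is refused whole. A call with a gripper value outside its range is refused whole. The fingers move at their own pace and stop on an object; "squeeze" is the grip in N (left out, the last holds). Time passes only in rows, so rows that do not move let the fingers close. It gives the time, the measured TCP pose, the force, the opening and the grip force at its end, in the units of the state.
- env.state(): the state, without advancing time (a new reading comes with each control period).
- env.grab_frame(name): name is "scene" or "top" or "wrist"; returns a dict with "pixels" (480x640x3 uint8, red, green, blue), "depth" (480x640 float32, mm along the optical axis (not along the pixel's ray), 0 where there is no reading), "intrinsics" (3x3 intrinsics, pixels), "dist" ([k1, k2, p1, p2, k3] as OpenCV has them; the pictures are not rectified), "cam_to_world" (4x4, takes a point from camera to world coordinates). Camera axes: x right, y down, z forward; pixel columns grow to the right and rows downward; lengths in mm; the calibration is good to about 2 mm. A picture is of the moment at which its call begins.
- env.job_done(): hands the job in; it is judged then, once.
The state is a dict: "time_s": time; "qpos": joint angles; "qvel": joint speeds; "effort": joint torques, N m; "ee_pos": TCP position; "ee_rot": TCP orientation; "force": force on the tool from outside, world axes, zero at the start; "torque": the same for the moment, N m; "gripper_width": finger opening in mm; "gripper_force": force on a finger pad.
Only numpy, scipy, OpenCV 4.12 (cv2) and the standard library are available. Lean on these libraries where they do the work, as an engineer would, in place of code of your own. Each camera call takes 0.05 s, during which the arm holds its last target. There are 200 camera calls.

## Working session

There is one attempt and no reset: what is moved stays moved. The work goes in short steps, Python scripts to look and compute and a tool call to move; the robot and the scene stay as the last step left them, time stands still between calls to the robot, and variables do not carry over. Pictures are saved under pics/ and viewed, at most 10 in all, crops included, and the job is handed in when it is done.

Besides the shell and the picture viewer there is one more tool, called after "Emit:" by a JSON object that holds its "fn" and its "kwargs", one argument or row to a line. send_rows: Moves the arm, as the interface text tells. Shifts and turns lie within -1 to 1; 1 stands for 0.04 m of shift or 0.12 rad of turn. Its arguments: {"type":"object","properties":{"steps":{"type":"array"},"squeeze":{"type":"number"}},"required":["steps"]}

```bash
mkdir -p pics
cat > h.py <<'E'
import numpy as np, cv2
from workcell import env
def grab(n,save=None):
    f=env.grab_frame(n)
    if save: cv2.imwrite(f'pics/{save}.png',f['pixels'][:,:,::-1]); np.savez(f'pics/{save}.npz',**{k:np.array(f[k]) for k in f})
    return f
def pt(f,u,v,r=1):
    d=f['depth'][v-r:v+r+1,u-r:u+r+1]; d=np.median(d[d>0])
    n=cv2.undistortPoints(np.array([[[u,v]]],float),f['intrinsics'],f['dist'])[0,0]
    return (f['cam_to_world']@np.array([n[0]*d,n[1]*d,d,1]))[:3].round(1)
def proj(f,P):
    M=np.linalg.inv(f['cam_to_world']); 
    return cv2.projectPoints(np.array(P,float).reshape(-1,3),cv2.Rodrigues(M[:3,:3])[0],M[:3,3],f['intrinsics'],f['dist'])[0][:,0].round(1)
E
python3 - <<'E'
from h import *
grab('scene','s0');grab('top','t0');s=env.state();print(s)
E
```

```text
{'time_s': 0.1, 'qpos': array([ 6.45727841e+01,  1.83474502e+01,  8.96980738e+01, -7.37634829e-05,
        7.20433852e+01, -1.14474172e+00]), 'qvel': array([-0.00636616, -0.13479949, -0.08315471, -0.0049795 , -0.05352038,
       -0.05852669]), 'effort': array([-1.43682704e-03, -4.13333917e+01, -2.32506573e+01,  7.27311848e-02,
        4.21538064e-02, -6.57496525e-05]), 'ee_pos': array([236.26128533, 523.73858208, 213.21873479]), 'ee_rot': array([-1.79911107e+02, -1.70612353e-03,  1.55717547e+02]), 'force': array([-0.18123242,  0.31895011, -0.43393917]), 'torque': array([-0.03728086, -0.00150034,  0.00873319]), 'gripper_force': 0.0, 'gripper_width': 91.46511696044155}
```

View pics/s0.png

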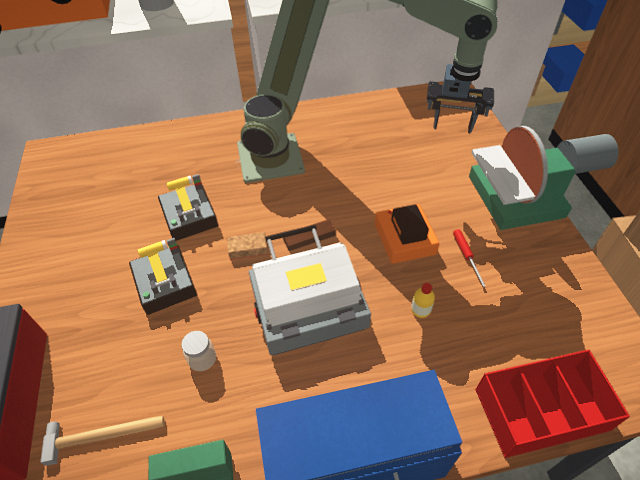

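View pics/t0.png

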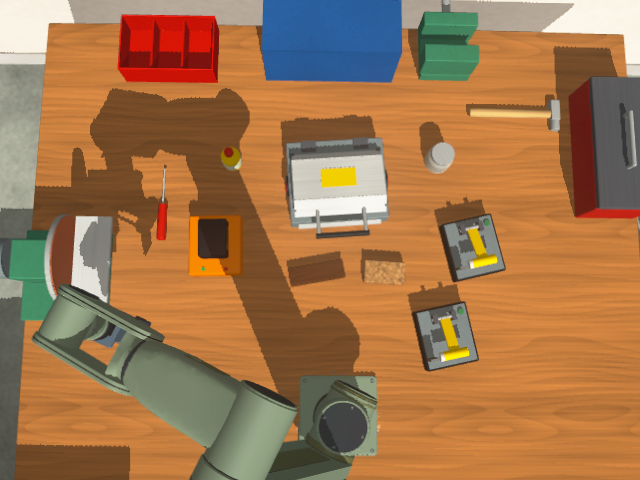

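The scene image shows the sander, the charger at (408,232), and two control boxes. In the top image these are A (473,247) and B (446,336). Robot right is image right in the top view, so A fits "farthest to the right". I'll confirm that with measurements and an enlarged crop.

Run:
```python
from h import *
f=dict(np.load('pics/t0.npz'))
im=cv2.imread('pics/t0.png')
cv2.imwrite('pics/c1.png',cv2.resize(im[130:330,280:520],None,fx=3,fy=3,interpolation=cv2.INTER_CUBIC)[:600])
for n,u,v in [('A',473,247),('B',446,336),('A grey',455,240),('jar',440,155),('cork',385,272),('offcut',316,270)]: print(n,pt(f,u,v))
```

```text
A [ 442.3 -352.2   84.4]
B [ 209.8 -273.7   92.3]
A grey [ 464.9 -312.4   53.7]
jar [ 691.7 -270.1   83.4]
cork [ 378.7 -125.4   32.1]
offcut [382.8  60.5  25.3]
```

View pics/c1.png

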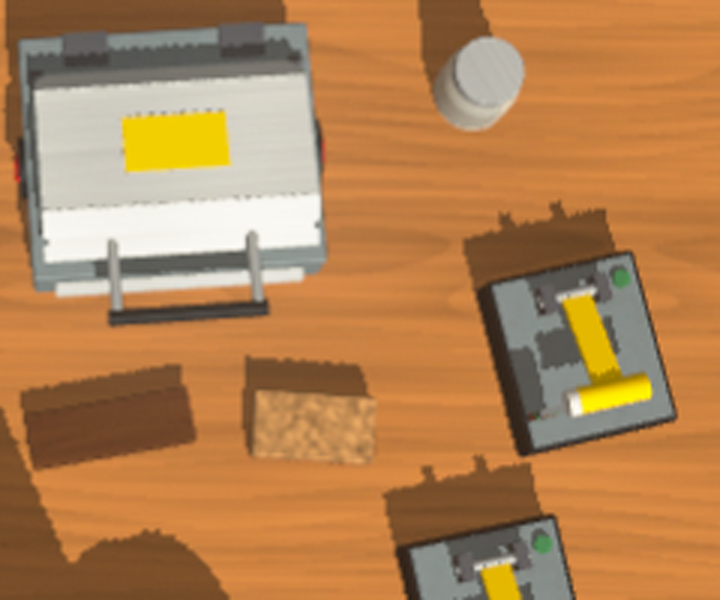

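The crop confirms that A (473,247) is the station farthest to the right (y≈-340, against -270 for B). Its white tip is at crop (573,402), on the gauge side, and the crossbar runs to (650,385). The handle runs from crop (112,318) to (267,308), with the cover slightly ajar.

Run:
```python
from h import *
f=dict(np.load('pics/t0.npz')); d=f['depth']
vv,uu=np.mgrid[0:480,0:640]
n=cv2.undistortPoints(np.stack([uu,vv],-1).reshape(-1,1,2).astype(float),f['intrinsics'],f['dist'])[:,0]
dd=d.reshape(-1); P=np.stack([n[:,0]*dd,n[:,1]*dd,dd,np.ones_like(dd)],1)@f['cam_to_world'].T
P=P[:,:3].reshape(480,640,3)
def fit(name,m):
    Q=P[m]; c=np.median(Q,0); w=np.linalg.svd(Q[:,:2]-Q[:,:2].mean(0),full_matrices=False)[2][0]; w*=np.sign(w[1])
    t=(Q[:,:2]-Q[:,:2].mean(0))@w
    mid=Q[:,:2].mean(0)+w*(t.max()+t.min())/2
    print(name,m.sum(),'mid',mid.round(1),'yaw of y-axis dir',np.degrees(np.arctan2(-w[0],w[1])).round(2),'len',np.ptp(t).round(1),'z pct',np.percentile(Q[:,2],[5,50,95]).round(1))
reg=lambda u0,u1,v0,v1:(uu>=u0)&(uu<=u1)&(vv>=v0)&(vv<=v1)
dark=f['pixels'].max(-1)<75
z=P[...,2]
fit('handle',reg(312,374,228,240)&dark&(z>70))
fit('crossbar',reg(465,500,250,272)&(z>95)&(z<125))
fit('B',reg(438,472,340,364)&(z>95)&(z<125))
fit('stationtop',reg(435,510,210,285)&(z>48)&(z<58))
for a,b in[((280+22/3),(280+305/3))]:
    print('rear corners',pt(f,287,145),pt(f,381,140))
print('cork',*(np.percentile(P[reg(360,408,258,286)&(z>25)],[2,98],axis=0).round(0)),'off',*(np.percentile(P[reg(285,348,250,288)&(z>18)],[2,98],axis=0).round(0)))
# handle vs hinge: hinge bolts
for u,v in [(308,146),(361,144),(340,177)]: print(pt(f,u,v))
g=dict(np.load('pics/s0.npz'))
print('scene handle candidates')
```

```text
handle 133 mid [464.8  -3.1] yaw of y-axis dir 4.9 len 129.7 z pct [141.  146.8 153.1]
crossbar 335 mid [ 405.8 -362.1] yaw of y-axis dir 17.38 len 88.4 z pct [ 97.6 110.2 117.7]
B 360 mid [ 169.6 -284.4] yaw of y-axis dir 16.43 len 82.2 z pct [ 97.2 110.  117.1]
stationtop 1722 mid [ 447.7 -358.9] yaw of y-axis dir -72.89 len 166.1 z pct [48.5 52.5 56.9]
rear corners [711.6 142.3  87.8] [ 729.1 -110.    89.1]
cork [ 351. -174.   27.] [410. -71.  42.] off [344. -12.  19.] [408. 130.  35.]
[707.1  86.1  96.6]
[715.8 -55.7  93.2]
[610.9   3.6 147.9]
scene handle candidates
```

```bash
cat >> h.py <<'E'
def plan(target,yaw,grip,n=None,dt=None):
    s=env.state(); p=np.array(s['ee_pos']); y=np.radians(s['ee_rot'][2]); D=np.array(target,float)-p
    dy=(np.radians(yaw)-y+np.pi)%(2*np.pi)-np.pi
    n=n or int(max(np.ceil(np.linalg.norm(D)/38),np.ceil(abs(dy)/.115),1))
    rows=[]
    for i in range(n):
        c=np.round(-dy/n/.12,2)
        R=np.array([[np.cos(y),np.sin(y),0],[np.sin(y),-np.cos(y),0],[0,0,-1]])
        a=np.round(R.T@((np.array(target)-p)/(n-i))/40,2); p=p+R@a*40
        rows.append([*a.tolist(),float(c),grip]); y-=c*.12
    for i in range(0,n,5): print([rows[i:i+5]])
    print('end',p.round(1),np.degrees(y).round(2))
E
python3 - <<'E'
from h import *
plan([465,-3,225],94.2,0.55)
E
```

```text
[[[-0.66, -0.6, -0.02, 0.56, 0.55], [-0.7, -0.56, -0.02, 0.56, 0.55], [-0.74, -0.51, -0.02, 0.56, 0.55], [-0.77, -0.46, -0.02, 0.56, 0.55], [-0.8, -0.4, -0.02, 0.56, 0.55]]]
[[[-0.83, -0.35, -0.02, 0.56, 0.55], [-0.85, -0.29, -0.02, 0.56, 0.55], [-0.87, -0.24, -0.02, 0.56, 0.55], [-0.88, -0.18, -0.02, 0.56, 0.55], [-0.89, -0.12, -0.02, 0.56, 0.55]]]
[[[-0.89, -0.06, -0.02, 0.56, 0.55], [-0.9, 0.0, -0.01, 0.56, 0.55], [-0.89, 0.06, -0.02, 0.56, 0.55], [-0.89, 0.12, -0.01, 0.56, 0.55], [-0.88, 0.19, -0.02, 0.56, 0.55]]]
[[[-0.87, 0.24, -0.01, 0.56, 0.55]]]
end [465.   -3.2 224.8] 94.11
```

Emit:
{"fn": "send_rows", "kwargs": {
  "steps": [
    [[-0.66, -0.6, -0.02, 0.56, 0.55], [-0.7, -0.56, -0.02, 0.56, 0.55], [-0.74, -0.51, -0.02, 0.56, 0.55], [-0.77, -0.46, -0.02, 0.56, 0.55], [-0.8, -0.4, -0.02, 0.56, 0.55]]
  ]
}}

```text
time_s: 0.52
ee_pos: [307.7, 358.0, 217.6]
ee_rot: [-180.0, 0.0, 136.3]
force: [-0.3, 0.6, 0.6]
gripper_width: 60.8
gripper_force: 0.0
```

Emit:
{"fn": "send_rows", "kwargs": {
  "steps": [
    [[-0.83, -0.35, -0.02, 0.56, 0.55], [-0.85, -0.29, -0.02, 0.56, 0.55], [-0.87, -0.24, -0.02, 0.56, 0.55], [-0.88, -0.18, -0.02, 0.56, 0.55], [-0.89, -0.12, -0.02, 0.56, 0.55]]
  ]
}}

```text
time_s: 0.93
ee_pos: [379.5, 193.0, 221.8]
ee_rot: [-180.0, -0.0, 117.0]
force: [0.0, 0.1, 0.1]
gripper_width: 50.2
gripper_force: 0.0
```

Emit:
{"fn": "send_rows", "kwargs": {
  "steps": [
    [[-0.89, -0.06, -0.02, 0.56, 0.55], [-0.9, 0.0, -0.01, 0.56, 0.55], [-0.89, 0.06, -0.02, 0.56, 0.55], [-0.89, 0.12, -0.01, 0.56, 0.55], [-0.88, 0.19, -0.02, 0.56, 0.55]]
  ]
}}

```text
time_s: 1.35
ee_pos: [450.8, 28.6, 225.0]
ee_rot: [-180.0, -0.0, 97.8]
force: [0.6, 0.2, 1.0]
gripper_width: 50.2
gripper_force: 0.0
```

Emit:
{"fn": "send_rows", "kwargs": {
  "steps": [
    [[-0.87, 0.24, -0.01, 0.56, 0.55], [0, 0, 0, 0, 0.55], [0, 0, 0, 0, 0.55]]
  ]
}}

```text
time_s: 1.6
ee_pos: [465.3, -4.1, 225.0]
ee_rot: [-179.9, -0.0, 93.9]
force: [0.0, 0.2, -0.4]
gripper_width: 50.3
gripper_force: 0.0
```

Run:
```python
from h import *
f=grab('wrist','w1'); s=env.state(); print(s['ee_pos'],s['ee_rot'],s['gripper_width'])
print(proj(f,[[464.8,-3,142],[464.8-5,60,142],s['ee_pos']]))
```

```text
[464.73918204  -2.93895974 225.02375688] [-1.79913986e+02 -4.89717886e-02  9.40527047e+01] 50.20951592957334
[[320.6 246.5]
 [319.8 161.9]
 [320.4 291.6]]
```

View pics/w1.png

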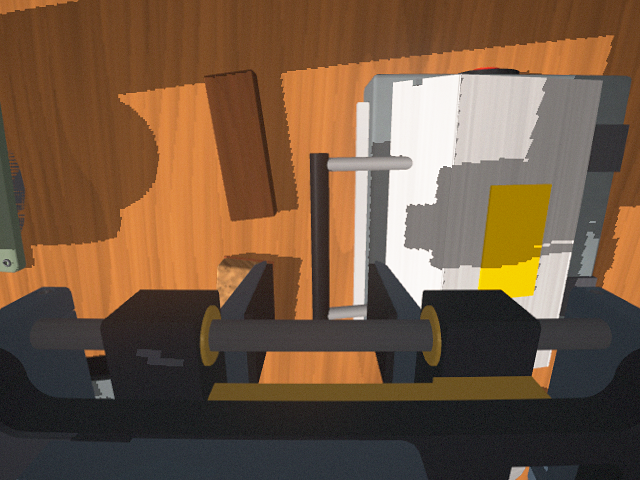

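The wrist view shows the bar vertical at u≈320, with its arms at v 163 and 312, centred between the fingers. Descending and gripping.

Emit:
{"fn": "send_rows", "kwargs": {
  "steps": [
    [[0.1, 0, 0.85, 0, 0.55], [0, 0, 0.85, 0, 0.55], [0, 0, 0.8, 0, 0.55], [0, 0, 0, 0, 0.55]]
  ]
}}

```text
time_s: 1.98
ee_pos: [459.5, 2.8, 120.5]
ee_rot: [-179.3, -0.1, 94.3]
force: [-1.1, -0.4, -0.6]
gripper_width: 49.8
gripper_force: 0.0
```

Emit:
{"fn": "send_rows", "kwargs": {
  "steps": [
    [[0, 0, 0, 0, 0], [0, 0, 0, 0, 0], [0, 0, 0, 0, 0], [0, 0, 0, 0, 0], [0, 0, 0, 0, 0]]
  ],
  "squeeze": 25
}}

```text
time_s: 2.4
ee_pos: [465.8, 1.3, 127.0]
ee_rot: [179.8, 0.0, 94.1]
force: [-0.4, 0.1, -0.5]
gripper_width: 20.1
gripper_force: 0.0
```

Emit:
{"fn": "send_rows", "kwargs": {
  "steps": [
    [[0, 0, 0, 0, 0], [0, 0, 0, 0, 0], [0, 0, 0, 0, 0], [0, 0, 0, 0, 0]]
  ]
}}

```text
time_s: 2.73
ee_pos: [464.2, 1.2, 125.6]
ee_rot: [-179.9, -0.0, 94.1]
force: [-4.0, 0.0, 4.2]
gripper_width: 13.6
gripper_force: 25.0
```

Emit:
{"fn": "send_rows", "kwargs": {
  "steps": [
    [[0, 0.06, -0.23, 0, 0], [0, 0.07, -0.23, 0, 0], [0, 0.08, -0.22, 0, 0], [0, 0.09, -0.22, 0, 0], [0, 0.1, -0.22, 0, 0]]
  ]
}}

```text
time_s: 3.15
ee_pos: [478.1, 2.3, 170.2]
ee_rot: [-179.6, -0.0, 94.1]
force: [-7.5, -0.8, -6.1]
gripper_width: 13.3
gripper_force: 25.0
```

Emit:
{"fn": "send_rows", "kwargs": {
  "steps": [
    [[0, 0.1, -0.21, 0, 0], [0, 0.11, -0.21, 0, 0], [0, 0.12, -0.2, 0, 0], [0, 0.13, -0.2, 0, 0], [0, 0.14, -0.19, 0, 0]]
  ]
}}

```text
time_s: 3.57
ee_pos: [500.1, 4.0, 210.8]
ee_rot: [-179.3, -0.0, 94.1]
force: [-13.6, -1.0, -2.1]
gripper_width: 13.2
gripper_force: 25.0
```

Emit:
{"fn": "send_rows", "kwargs": {
  "steps": [
    [[0, 0.12, -0.19, 0, 0], [0, 0.14, -0.18, 0, 0], [0, 0.15, -0.17, 0, 0], [0, 0.16, -0.17, 0, 0], [0, 0.17, -0.16, 0, 0]]
  ]
}}

```text
time_s: 3.98
ee_pos: [529.6, 6.3, 246.6]
ee_rot: [-179.4, -0.1, 94.1]
force: [-15.1, 0.2, 3.7]
gripper_width: 12.9
gripper_force: 25.0
```

Emit:
{"fn": "send_rows", "kwargs": {
  "steps": [
    [[0, 0, 0, 0, 0], [0, 0, 0, 0, 0], [0, 0, 0, 0, 0]]
  ]
}}

```text
time_s: 4.23
ee_pos: [531.2, 6.4, 248.1]
ee_rot: [-179.7, -0.1, 94.1]
force: [-11.6, -0.6, 9.3]
gripper_width: 13.8
gripper_force: 25.0
```

Run:
```python
from h import *
f=grab('scene','s1'); s=env.state(); print(s['ee_pos'],s['force'],s['gripper_width'])
```

```text
[531.20872946   6.42489508 248.14735188] [-12.39757051  -0.25764506   8.59168336] 13.372459870093815
```

View pics/s1.png

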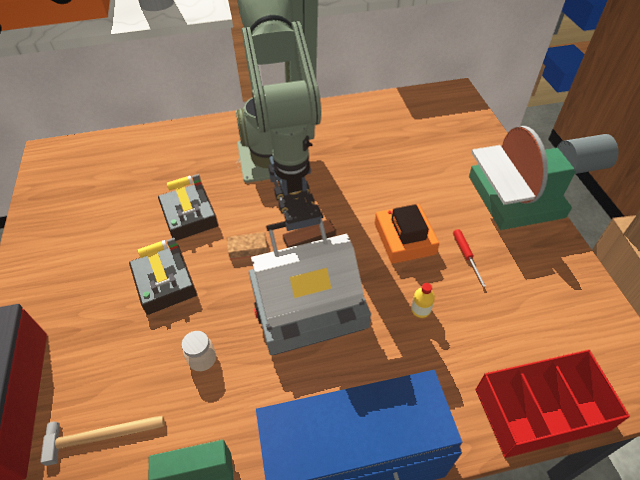

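The cover is up at about 45° with the bar in the grip at (296,215). Now releasing.

Emit:
{"fn": "send_rows", "kwargs": {
  "steps": [
    [[0, 0, 0, 0, 0.4], [0, 0, 0, 0, 0.4], [0, 0, 0, 0, 0.4], [0, 0, 0, 0, 0.4], [0, 0, 0, 0, 0.4]]
  ]
}}

```text
time_s: 4.7
ee_pos: [535.3, 6.2, 246.3]
ee_rot: [179.9, 0.0, 94.1]
force: [-0.2, 0.5, 0.7]
gripper_width: 36.5
gripper_force: 0.0
```

Emit:
{"fn": "send_rows", "kwargs": {
  "steps": [
    [[0, 0, -0.3, 0, 0.4], [0, 0, -0.6, 0, 0.4], [0, 0, -0.6, 0, 0.4], [0, 0, 0, 0, 0.4], [0, 0, 0, 0, 0.4]]
  ]
}}

```text
time_s: 5.12
ee_pos: [535.4, 6.2, 306.9]
ee_rot: [179.8, 0.0, 94.1]
force: [-0.1, 0.3, -0.4]
gripper_width: 36.2
gripper_force: 0.0
```

Run:
```python
from h import *
f=grab('wrist','w2'); s=env.state(); print(s['ee_pos'],s['force'],s['gripper_width'])
for u in range(305,336,5): print([pt(f,u,v,0).tolist() for v in (150,170,200,240,265)] if 1 else 0)
```

```text
[534.54755142   6.19814198 305.49352997] [-0.11153844 -0.71216713 -0.49993857] 36.505983645576656
[[513.9, 74.4, 88.3], [521.2, 66.7, 261.1], [522.3, 48.2, 261.1], [523.9, 21.9, 260.2], [525.0, 4.7, 260.4]]
[[519.4, 74.8, 88.7], [524.3, 67.0, 262.6], [525.5, 48.8, 263.4], [527.2, 23.1, 263.7], [528.3, 5.7, 262.5]]
[[524.8, 75.2, 88.6], [527.3, 67.3, 263.2], [528.6, 49.0, 263.0], [530.4, 23.5, 264.1], [531.5, 6.3, 263.4]]
[[530.3, 75.6, 87.3], [530.3, 67.5, 262.2], [531.7, 49.1, 262.7], [533.6, 23.1, 261.8], [534.9, 5.9, 261.6]]
[[535.7, 76.0, 89.1], [533.5, 67.2, 255.7], [539.9, 21.4, 89.6], [543.5, -25.8, 87.8], [545.9, -56.5, 88.5]]
[[541.1, 76.4, 89.2], [536.8, 67.1, 251.7], [545.6, 21.6, 87.8], [549.4, -25.3, 88.1], [551.8, -55.8, 89.3]]
[[546.5, 76.8, 89.3], [540.2, 67.1, 248.4], [551.1, 22.3, 90.0], [555.2, -25.0, 87.7], [557.8, -55.5, 88.9]]
```

View pics/w2.png

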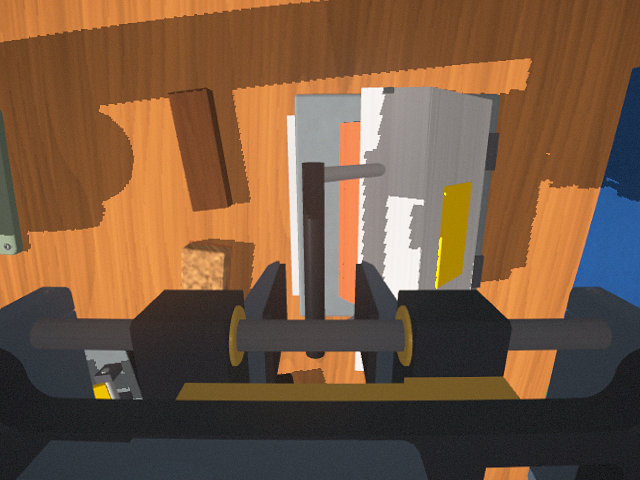

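The bar top reads z≈264, so its centre is at 257 and the cover stands at about 43.5°, free of the fingers. Next I'll move over the control box.

Run:
```python
from h import *
f=dict(np.load('pics/t0.npz'))
for u,v in [(471,264),(475,263),(484,261),(492,259),(496,258)]: print(pt(f,u,v))
plan([403,-368,230],107,0)
```

```text
[ 394.  -337.2  115.2]
[ 397.  -348.7  111.7]
[ 402.2 -371.7  114.2]
[ 407.8 -393.3  112.4]
[ 410.2 -403.2  114.7]
[[[-0.83, -0.36, 0.17, -0.17, 0], [-0.82, -0.38, 0.17, -0.17, 0], [-0.81, -0.39, 0.17, -0.17, 0], [-0.8, -0.41, 0.17, -0.17, 0], [-0.79, -0.42, 0.17, -0.17, 0]]]
[[[-0.79, -0.44, 0.17, -0.17, 0], [-0.78, -0.46, 0.17, -0.17, 0], [-0.77, -0.47, 0.17, -0.17, 0], [-0.76, -0.49, 0.18, -0.17, 0], [-0.74, -0.51, 0.17, -0.17, 0]]]
[[[-0.74, -0.52, 0.18, -0.17, 0]]]
end [ 402.9 -368.1  229.9] 106.97
```

Emit:
{"fn": "send_rows", "kwargs": {
  "steps": [
    [[-0.83, -0.36, 0, -0.17, 0], [-0.82, -0.38, 0.1, -0.17, 0], [-0.81, -0.39, 0.2, -0.17, 0], [-0.8, -0.41, 0.2, -0.17, 0], [-0.79, -0.42, 0.2, -0.17, 0]]
  ]
}}

```text
time_s: 5.58
ee_pos: [473.2, -164.7, 275.8]
ee_rot: [-179.9, -0.1, 100.0]
force: [0.0, -0.0, -0.9]
gripper_width: 6.5
gripper_force: 0.0
```

Emit:
{"fn": "send_rows", "kwargs": {
  "steps": [
    [[-0.79, -0.44, 0.2, -0.17, 0], [-0.78, -0.46, 0.2, -0.17, 0], [-0.77, -0.47, 0.2, -0.17, 0], [-0.76, -0.49, 0.2, -0.17, 0], [-0.74, -0.51, 0.2, -0.17, 0]]
  ]
}}

```text
time_s: 6.0
ee_pos: [413.2, -335.1, 235.6]
ee_rot: [-179.9, -0.1, 105.8]
force: [0.6, 0.2, -0.0]
gripper_width: 0.4
gripper_force: 0.0
```

Emit:
{"fn": "send_rows", "kwargs": {
  "steps": [
    [[-0.74, -0.52, 0.2, -0.17, 0], [0, 0, 0, 0, 0], [0, 0, 0, 0, 0], [0, 0, 0, 0, 0]]
  ]
}}

```text
time_s: 6.33
ee_pos: [402.4, -367.5, 228.4]
ee_rot: [-180.0, -0.1, 106.9]
force: [-0.1, 0.1, -0.4]
gripper_width: 0.6
gripper_force: 0.0
```

Run:
```python
from h import *
f=grab('wrist','w3'); s=env.state(); print(s['ee_pos'],s['ee_rot'],s['force'],s['gripper_width'])
print(proj(f,[[402.2,-371.7,101],s['ee_pos']]))
```

```text
[ 402.78253065 -367.17675362  228.9345401 ] [-1.79990343e+02 -8.79324028e-02  1.06994509e+02] [ 0.12230598 -1.18785937  0.9656714 ] 0.15436275432945373
[[319.3 237.8]
 [321.9 293.9]]
```

View pics/w3.png

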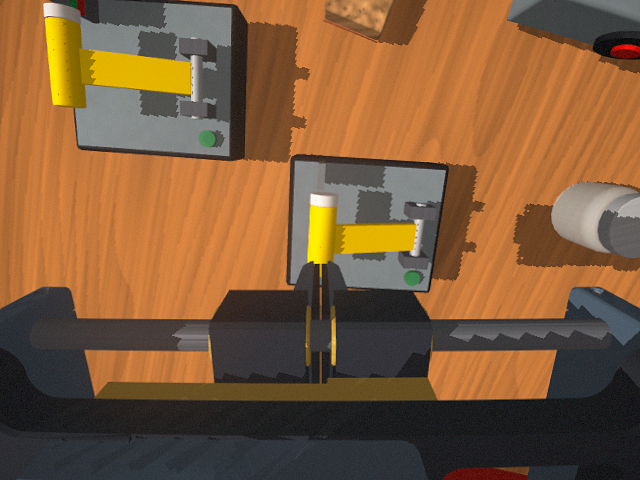

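The bar of the meant box is at (322,193–265), with its white tip at (324,199) and the TCP over its middle. B is at top left. Descending in stages.

Emit:
{"fn": "send_rows", "kwargs": {
  "steps": [
    [[-0.1, 0, 0.8, 0, 0], [0, 0, 0.8, 0, 0], [0, 0, 0.6, 0, 0], [0, 0, 0.3, 0, 0], [0, 0, 0.1, 0, 0]]
  ]
}}

```text
time_s: 6.8
ee_pos: [403.4, -369.4, 123.3]
ee_rot: [-179.9, -0.2, 107.1]
force: [-0.8, 0.1, -1.1]
gripper_width: 0.4
gripper_force: 0.0
```

Emit:
{"fn": "send_rows", "kwargs": {
  "steps": [
    [[0, 0, 0, 0, 0], [0, 0, 0.05, 0, 0], [0, 0, 0.05, 0, 0], [0, 0, 0.05, 0, 0], [0, 0, 0, 0, 0]]
  ]
}}

```text
time_s: 7.22
ee_pos: [404.1, -372.0, 119.9]
ee_rot: [180.0, 0.0, 107.0]
force: [-0.7, -0.3, 0.9]
gripper_width: 0.3
gripper_force: 0.0
```

Emit:
{"fn": "send_rows", "kwargs": {
  "steps": [
    [[0, 0, 0.08, 0, 0], [0, 0, 0.08, 0, 0], [0, 0, 0.08, 0, 0], [0, 0, 0, 0, 0], [0, 0, 0, 0, 0]]
  ]
}}

```text
time_s: 7.63
ee_pos: [403.1, -372.4, 110.3]
ee_rot: [-179.9, 0.0, 107.0]
force: [-3.3, -0.6, 6.0]
gripper_width: 0.3
gripper_force: 2.8
```

Emit:
{"fn": "send_rows", "kwargs": {
  "steps": [
    [[0, 0, 0.05, 0, 0], [0, 0, 0.05, 0, 0], [0, 0, 0, 0, 0], [0, 0, 0, 0, 0]]
  ]
}}

```text
time_s: 7.97
ee_pos: [403.0, -372.5, 106.5]
ee_rot: [-179.9, 0.0, 107.0]
force: [-3.8, -0.7, 5.9]
gripper_width: 0.4
gripper_force: 3.5
```

Emit:
{"fn": "send_rows", "kwargs": {
  "steps": [
    [[0, 0, 0.05, 0, 0], [0, 0, 0.05, 0, 0], [0, 0, 0.05, 0, 0], [0, 0, 0, 0, 0], [0, 0, 0, 0, 0]]
  ]
}}

```text
time_s: 8.38
ee_pos: [402.6, -372.7, 100.8]
ee_rot: [-179.9, 0.0, 107.0]
force: [-6.8, -1.3, 8.3]
gripper_width: 0.6
gripper_force: 4.4
```

Emit:
{"fn": "send_rows", "kwargs": {
  "steps": [
    [[0, 0, 0.02, 0, 0], [0, 0, 0, 0, 0], [0, 0, 0, 0, 0], [0, 0, 0, 0, 0], [0, 0, 0, 0, 0]]
  ]
}}

```text
time_s: 8.8
ee_pos: [402.4, -372.7, 100.1]
ee_rot: [-179.9, 0.0, 107.0]
force: [-5.8, -1.2, 9.5]
gripper_width: 0.4
gripper_force: 4.6
```

Run:
```python
from h import *
f=grab('scene','s2'); s=env.state(); print(s['ee_pos'],s['force'])
im=f['pixels'][:,:,::-1]
cs=cv2.resize(im[220:320,110:210],(500,500),interpolation=cv2.INTER_CUBIC)
cb=cv2.resize(im[200:360,230:390],(300,300)); cb=cv2.copyMakeBorder(cb,0,200,0,0,cv2.BORDER_CONSTANT)
cv2.imwrite('pics/c2.png',np.hstack([cs,cb]))
g=grab('top','t2'); z=[]
for u in range(325,362,6): z.append([pt(g,u,v,0)[[0,2]].tolist() for v in range(200,232,4)])
z=np.array(z).reshape(-1,2); print('max z near handle',z[z[:,1].argsort()[-4:]])
```

```text
[ 402.45853875 -372.69368162  100.12506021] [-6.09332457 -0.50938239  9.35645835]
max z near handle [[526.8 262.4]
 [527.  262.7]
 [526.2 263.6]
 [525.7 267. ]]
```

View pics/c2.png

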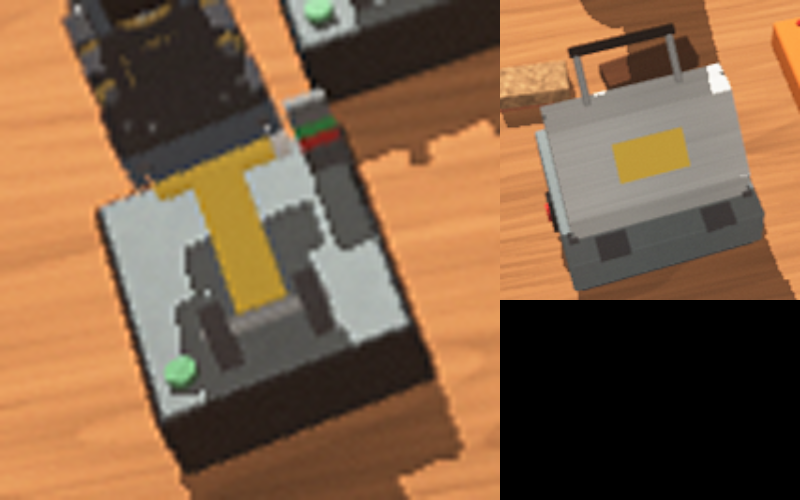

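The crop shows the white tip at (280,145), level with the green band at (316,128) along the bar's direction. The cover is still half open. I'll do one depth check of the lever slope before handing in.

Run:
```python
from h import *
def ang(n):
    f=dict(np.load(f'pics/{n}.npz')); vv,uu=np.mgrid[225:300,125:185]
    p=f['pixels'][225:300,125:185].astype(int); m=(p[...,0]>140)&(p[...,2]<90)&(p[...,0]-p[...,1]<70)
    Q=np.array([pt(f,u,v,0) for u,v in zip(uu[m],vv[m]) if f['depth'][v,u]>0])
    c=np.array([447.7,-358.9]); x=(Q[:,:2]-c)@[.956,.294]; y=(Q[:,:2]-c)@[-.294,.956]
    k=(abs(y)<15)&(x>-25)&(x<40)&(Q[:,2]>60)&(Q[:,2]<110)
    a=np.polyfit(x[k],Q[k,2],1); print(n,k.sum(),'slope',a.round(3),'z at x=0',np.polyval(a,0).round(1))
    return np.arctan(a[0])
print('paddle',ang('s2')-ang('s0'))
print(env.state()['ee_pos'],env.state()['force'])
f=dict(np.load('pics/s2.npz')); print('tip',pt(f,166,249),pt(f,167,248))
```

```text
s2 190 slope [-0.175 81.936] z at x=0 81.9
s0 210 slope [-0.333 88.911] z at x=0 88.9
paddle 0.14765692689855991
[ 402.46505541 -372.7050849   100.13437781] [-6.37894602 -1.20694201  9.23680305]
tip [ 402.9 -337.6   87.8] [ 399.8 -334.9   87.6]
```

The lever is at about 0.148 rad, mid-band, with 9 N on it. That hold has lasted more than 0.4 s, so I'm handing in.

```bash
python3 -c "
from workcell import env
print(env.job_done())"
```

```text
the job is handed in; nothing more can be done
None
```

The job is handed in, but no verdict came back: the cover stands by itself at about 43.5°, and the gripper holds the lever in the middle of the green band (about 0.15 rad) with about 9 N.

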